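# Hold a round blank in the carving V-cradle

### The job

Take the pale beech round blank from the stock rack and lay it gently in the V-cradle, square in the V and with one end close up to the brass end stop (a gap of a few millimetres is fine). Press it down firmly, with a straight push of about 15 N, so that it bears on both sloping green faces, and finish while still holding it pressed there with the fingers. Leave the dark walnut blank and the other things on the bench where they are.

Things in the scene. Friction and masses are not known exactly. Their poses are not given: they have to be found in the camera images.
- beech_blank: pale wood cylinder, diameter 40 mm, 180 mm long, about 160 g, with a thin copper-coloured ring about 70 mm from the middle towards each end; starts lying in one of the two places of the rack, its axis 60 mm above the bench. Origin at the centre of the cylinder, x along its axis (both ends are alike; it may roll about x).
- walnut_blank: dark brown cylinder of the same size, same frame, lying in the other place of the rack; not to be moved
- rack: grey-painted stock rack fixed to the bench, origin on the bench under its middle. Base board 170 (x) by 220 (y) by 10 mm. Two notched bearers, 18 mm thick, at x = -62 and +62 mm, 54 mm high, carry two blanks lying along x, their axes at y = -52.5 and +52.5 mm, 60 mm above the bench. Between the bearers (106 mm along x) fingers have free room beside a blank, down to the base board.
- cradle: V-cradle fixed to the bench: wooden base board, two green sloping faces making a 90 degree V along the cradle's x axis, open to the top, and a brass end stop. Origin on the bench under the point seat. Base board from x = -90 to +100 mm, 100 mm wide (y), 12 mm thick. The stop is an upright brass plate 70 mm wide, its inner face at x = +90 mm, top 68 mm above the bench.
- seat (a point): point on the cradle where the centre of a seated blank lies when its end touches the stop: 52 mm above the bench, axes as the cradle's (x along the V towards the stop, z up). The blank's axis then lies along x here.
- face_left: green sloping face on the +y side of the V, in two lengths, from x = -77.5 to -32.5 and from +32.5 to +77.5 mm in the cradle's frame; its upper inner edge is 27 mm from the V's middle plane and 51 mm above the bench, the structure reaches out to 38 mm from the middle plane. The 65 mm gap between the two lengths is empty down to the base board, so fingers have room beside the middle of the blank. Rigid. Origin and axes as the cradle's.
- face_right: the same on the -y side of the V. Origin and axes as the cradle's.
- gouge: carving gouge lying on the bench, wooden handle and steel blade, 203 mm long, 29 mm high, x along it towards the blade; not to be moved
- sanding_block: dark red-brown sanding block 70 x 110 x 32 mm, lying flat; origin under its centre; not to be moved
- plaque: pale four-lobed carved rosette, 112 mm across, 16 mm thick, lying flat; origin under its centre; not to be moved
There are look-alikes about, which are no part of the job. Of the things shaped like the cradle, the wooden one is meant.

How it is judged:
On the way:
1. the beech blank is lifted clear of the rack (height (world z) of beech_blank above 0.085 m and contact force between beech_blank and rack below 0.05 N), for 0.1 s.
At the end, for the whole second after the job is handed in: Beech blank in the V within 3 mm and 0.03 rad, its end at most 6 mm from the stop, at rest, pressed by the fingers so that each sloping face carries 2.5 to 40 N (weight alone: under 1.5 N), held so through the last second; walnut blank, gouge, sanding block, rosette moved under 15 mm (x of beech_blank in the frame of seat between -0.006 and 0.003 m and y of beech_blank in the frame of seat between -0.003 and 0.003 m and z of beech_blank in the frame of seat below 0.003 m and angle between the x axis of beech_blank and the x axis of seat, either way round below 0.03 rad and contact force between beech_blank and face_left between 2.5 and 40 N and contact force between beech_blank and face_right between 2.5 and 40 N and contact force between the fingers and beech_blank above 3 N and linear speed of beech_blank below 0.01 m/s and distance of each of walnut_blank, gouge, sanding_block, plaque from where it was at the start of the episode below 0.015 m); the arm keeps its last pose, push and grip.
It fails at once if the blank is banged or crushed into the cradle (over 80 N on a sloping face) (contact force between beech_blank and face_left above 80 N or contact force between beech_blank and face_right above 80 N).
It fails at once if a bystander is shifted by more than 15 mm (distance of any of walnut_blank, gouge, sanding_block, plaque from where it was at the start of the episode above 0.015 m).
It also fails if it takes over 58 s, if anything falls off the work surface, if the arm or the gripper's body presses on something with over 40 N, if the wrist force passes 120 N, or if a joint passes its speed limit or range.

### The arm

A 6-joint arm with a two-finger parallel gripper is mounted at the origin on the work surface. World frame = base frame: x ahead of the robot, y to its left, z up, the work surface at z = 0. Lengths are in m, angles in rad, forces in N, time in s.
With the tool pointing down it reaches from about 0.425 to 0.95 m from the base axis. Payload 3.5 kg.
Tool frame: the origin (TCP) lies midway between the tips of the shut fingers; the grasp point (between the pads) lies 19 mm behind it; z points along the fingers, y is the line along which they close (so a half turn about z gives the same grasp; the last joint's range is limited). The gripper opens to 85 mm and grips with 20 to 120 N. Pads are 22 mm wide; open, the fingers measure 114 mm over their backs; the gripper's body (76 mm by 85 mm) begins 54 mm behind the grasp point. The pads swing forward as they close: fully open they stand 13 mm farther back than shut.
Start: joints at [1.088, 0.286, 1.577, -0, 1.279, -0.15], TCP at [0.22, 0.638, 0.231] pointing down, gripper open.
Joint ranges: [-2.77, 2.77], [-0.9, 2.22], [0.21, 2.48], [-1.53, 4.67], [0.24, 2.81], [-2.84, 2.84]. Speed limits (rad/s): [2.79, 2.79, 3.14, 3.14, 3.14, 3.14].

### API

Orientations are given as a unit quaternion [x, y, z, w].
In Python, from plant import * gives the robot as it stands.
- The arm moves only by the tool move_arm, never from a script. Its argument "moves" is a list of rows, each a list of 3 entries, a list of its own where there are three numbers: the opening, from 0 (shut) to 1 (fully open), then the shift along the tool's x, y, z in m, then the turn, a rotation vector about the tool's x, y, z in rad. A call has exactly 10 rows; each row shifts and turns the commanded pose from where the row before left it, along the tool's axes as they then stand; what a row does not reach is not made up. A row lasts 1/12 s, in which the tool goes at most 41.7 mm and 7.16 degrees, less where a joint would pass 70% of its speed; a pose out of reach is approached as far as the arm can. A call is refused whole if a number of a shift passes 0.0417 or a number of a turn 0.125, either way. A call with a gripper value outside its range is refused whole. The fingers move at their own pace and stop on an object; "grip_force" is the grip in N (left out, the last holds). Time passes only in rows, so rows that do not move let the fingers close, or fill a call up. It gives the time, the measured TCP pose, the force, the opening and the grip force at its end, in the units of the state.
- get_state(): the state, without advancing time (a new reading comes with each control period).
- read_camera(name): name is "side" or "top" or "wrist"; returns the picture (384x512x3 uint8, red, green, blue); there is no depth.
- camera_params(name): a dict with "fx", "fy", "cx", "cy" (pixels), "k1" (the pictures are not rectified: a ray, as slopes to the right and down, at radius r is drawn at 1 + k1 r^2 times it, then the intrinsics apply), "rvec" (rotation vector, rad) and "tvec" (3), from world to camera coordinates, as OpenCV has them; the wrist camera has in their place "tool_from_camera" (4x4, takes a point from camera to tool coordinates, whose origin is the TCP and whose axes are the flange's). Camera axes: x right, y down, z forward; pixel columns grow to the right and rows downward; lengths in m; the calibration is good to about 2 mm. A picture is of the moment at which its call begins: read the wrist's pose just before it. camera_params takes no time and is no camera call.
- sign_off(): hands the job in; it is judged then, once.
The state is a dict: "time": time; "qpos": joint angles; "dq": joint speeds; "joint_efforts": joint torques, N m; "eef_pos": TCP position; "tcp_rot": TCP orientation; "contact_force": force on the tool from outside, world axes, zero at the start; "wrist_torque": the same for the moment, N m; "opening": opening from 0.0 (shut) to 1.0 (fully open); "finger_force": force on a finger pad.
Only numpy, scipy, OpenCV 4.12 (cv2) and the standard library are available. Lean on these libraries where they do the work, as an engineer would, in place of code of your own. Each camera call takes 0.05 s, during which the arm holds its last target. There are 200 camera calls.

## Working session

There is one attempt and no reset: what is moved stays moved. The work goes in short steps, Python scripts to look and compute and a tool call to move; the robot and the scene stay as the last step left them, time stands still between calls to the robot, and variables do not carry over. Pictures are saved under pics/ and viewed, at most 12 in all, crops included, and the job is handed in when it is done.

Besides the shell and the picture viewer there is one more tool, called as name(argument=value, ...) on one line, values as JSON. move_arm: Moves the arm, as the interface text tells. Its arguments: {"type":"object","properties":{"moves":{"type":"array"},"grip_force":{"type":"number"}},"required":["moves"]}

```bash
mkdir -p pics; ls; python3 - <<'E'
from plant import *
import cv2,numpy as np
s=get_state();print(s)
ims=[]
for n in("top","side"):
    p=camera_params(n);print(n,p)
    im=read_camera(n);cv2.imwrite(f"pics/{n}0.png",im[:,:,::-1])
print(camera_params("wrist"))
E
```

```text
pics
{'time': 0.0, 'qpos': array([ 1.08802745e+00,  2.87152755e-01,  1.57817484e+00, -1.24329317e-05,
        1.27861264e+00, -1.49989533e-01]), 'dq': array([-6.11852880e-04, -8.14349345e-04, -4.42254610e-05, -1.05270412e-03,
        8.17570170e-04,  8.26953108e-04]), 'joint_efforts': array([-5.51758585e-04, -4.05978048e+01, -2.92626965e+01, -1.61618646e-04,
        5.73609781e-03, -1.59032169e-06]), 'eef_pos': array([0.22016161, 0.6373885 , 0.22995696]), 'tcp_rot': array([ 1.65621081e-01,  9.86188765e-01, -1.11738680e-03, -3.59543703e-04]), 'contact_force': array([ 0.1948957 , -0.81327201,  0.19347936]), 'wrist_torque': array([ 0.02298514, -0.04802355, -0.04863865]), 'finger_force': 0.0, 'opening': 0.9968031708670696}
top {'fx': 354.28485747116474, 'fy': 354.28485747116474, 'cx': 254.87767946741627, 'cy': 188.69942499989344, 'k1': -0.07287312680963663, 'rvec': array([ 2.12822109, -2.13219988,  0.11342106]), 'tvec': array([-0.01834752,  0.49380632,  0.93538465])}
side {'fx': 358.6778094263273, 'fy': 358.6778094263273, 'cx': 248.95008109151993, 'cy': 194.05869386438124, 'k1': 0.03738230024275731, 'rvec': array([ 2.04131727, -0.54829793,  0.29058436]), 'tvec': array([-0.45589721,  0.17215704,  0.8013247 ])}
{'fx': 268.75569530138944, 'fy': 268.75569530138944, 'cx': 254.52251657658897, 'cy': 189.36232668937745, 'k1': -0.032750289542191974, 'tool_from_camera': array([[ 2.23132852e-04, -9.61335544e-01, -2.75379595e-01,
         7.09255671e-02],
       [ 9.99999509e-01, -5.13734564e-05,  9.89615344e-04,
         8.80826835e-05],
       [-9.65499607e-04, -2.75379680e-01,  9.61335061e-01,
        -1.42960755e-01],
       [ 0.00000000e+00,  0.00000000e+00,  0.00000000e+00,
         1.00000000e+00]])}
```

View pics/top0.png

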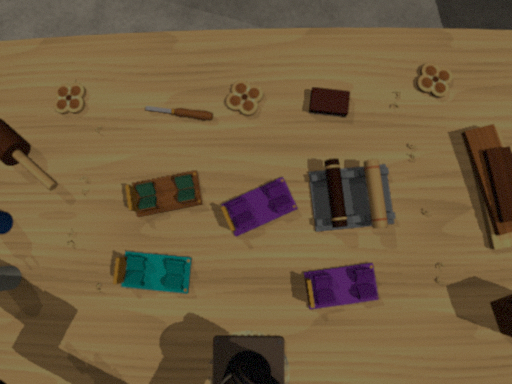

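View pics/side0.png

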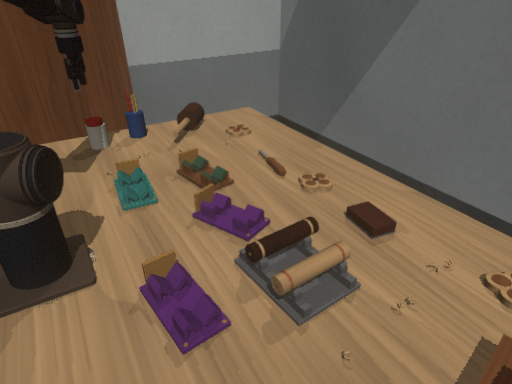

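The top view shows cradle-like things at (165,193) wood with green faces, (258,207) purple, (342,285) purple and (154,272) all teal. The wooden one at (165,193) fits, with its brass stop at its left end (129,197). In the rack, the pale beech is at (376,193) and the dark walnut at (337,193). I'll confirm these in one enlarged crop.

```bash
cat > h.py <<'E'
from plant import *
import cv2,numpy as np
from scipy.spatial.transform import Rotation as R
def cam(n,s=None):
    p=camera_params(n);K=np.array([[p['fx'],0,p['cx']],[0,p['fy'],p['cy']],[0,0,1]])
    if n=='wrist':
        s=s or get_state();T=np.eye(4);T[:3,:3]=R.from_quat(s['tcp_rot']).as_matrix();T[:3,3]=s['eef_pos']
        M=T@p['tool_from_camera'];return K,p['k1'],M[:3,:3],M[:3,3]
    r=R.from_rotvec(p['rvec']).as_matrix();return K,p['k1'],r.T,-r.T@p['tvec']
def ray2plane(c,px,z):
    K,k1,r,o=c
    u=cv2.undistortPoints(np.array(px,float).reshape(-1,1,2),K,np.array([k1,0,0,0.])).reshape(-1,2)
    # cv2 model: x_d = x(1+k1 r^2), as the interface has it
    d=np.c_[u,np.ones(len(u))]@r.T
    return o+d*((z-o[2])/d[:,2])[:,None]
E
python3 - <<'E'
from h import *
im=cv2.imread('pics/top0.png')
a=cv2.resize(im[160:230,110:210],None,fx=5,fy=5,interpolation=2);b=cv2.resize(im[150:240,300:400],None,fx=3.888,fy=3.888,interpolation=2)
b=b[:350,:300*1];cv2.imwrite('pics/crop1.png',np.hstack([a,cv2.resize(im[150:240,310:387],(300,350),interpolation=2)]))
c=cam('top')
print(c[3]);print('blank',ray2plane(c,[(374,162),(380,226)],.06))
print('rack',ray2plane(c,[(352,198)],.0))
print('cradle stop top/bottom ctr, far end',ray2plane(c,[(130,197)],.068),ray2plane(c,[(200,187)],.012),ray2plane(c,[(165,193)],.03))
E
```

```text
[ 0.35558299 -0.05452284  0.99484359]
blank [[ 0.56120696 -0.34043367  0.06      ]
 [ 0.3899502  -0.34832591  0.06      ]]
rack [[ 0.47112025 -0.29162723  0.        ]]
cradle stop top/bottom ctr, far end [[0.46793271 0.31638055 0.068     ]] [[0.50263807 0.13686285 0.012     ]] [[0.48350984 0.23163241 0.03      ]]
```

View pics/crop1.png

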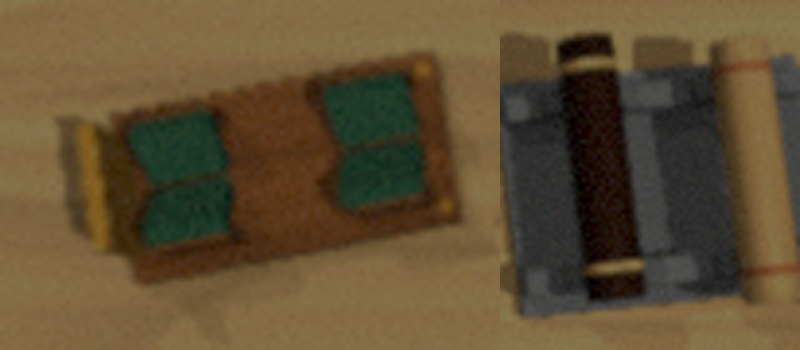

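Confirmed: the wooden cradle with green faces has its stop on the left in the crop, and the pale beech with copper rings is the right-hand blank in the rack. I'll pass over the cradle on the way to look at it from near.

move_arm(moves=[[1,[-0.033,-0.024,0],[0,0,0]],[1,[-0.033,-0.024,0],[0,0,0]],[1,[-0.033,-0.024,0],[0,0,0]],[1,[-0.033,-0.024,0],[0,0,0]],[1,[-0.033,-0.024,0],[0,0,0]],[1,[-0.033,-0.024,0],[0,0,0]],[1,[-0.033,-0.024,0],[0,0,0]],[1,[-0.033,-0.024,0],[0,0,0]],[1,[-0.033,-0.024,0],[0,0,0]],[1,[0,0,0],[0,0,0]]])

```text
time: 0.93
eef_pos: [0.4339, 0.3317, 0.2309]
tcp_rot: [0.169, 0.986, -0.001, 0.001]
contact_force: [-0.5, -1.3, -0.1]
opening: 0.999
finger_force: 0.0
```

```bash
python3 - <<'E'
from h import *
s=get_state();im=read_camera('wrist')[:,:,::-1];cv2.imwrite('pics/w1.png',im)
np.save('s1.npy',s,allow_pickle=True);print(s['eef_pos'],s['dq'].max(),s['time'])
hsv=cv2.cvtColor(np.ascontiguousarray(im),cv2.COLOR_BGR2HSV)
m=cv2.inRange(hsv,(65,80,25),(95,255,160));m=cv2.morphologyEx(m,cv2.MORPH_OPEN,np.ones((3,3)))
c=cam('wrist',s)
n,l,st,ce=cv2.connectedComponentsWithStats(m)
for i in range(1,n):
    if st[i,4]>200:
        r=cv2.minAreaRect(cv2.findContours((l==i).astype('u1'),0,1)[0][0]); print(st[i],ce[i],cv2.boxPoints(r).round(1).tolist(),ray2plane(c,[ce[i]],.041)[0].round(4))
E
```

```text
[0.43392947 0.33166405 0.23093566] 0.08889034726807686 0.9333
[   66     0   171   118 12084] [150.44728567  58.5470043 ] [[63.400001525878906, 40.70000076293945], [211.0, -6.300000190734863], [238.0, 78.5], [90.30000305175781, 125.4000015258789]] [0.271 0.263 0.041]
```

View pics/w1.png

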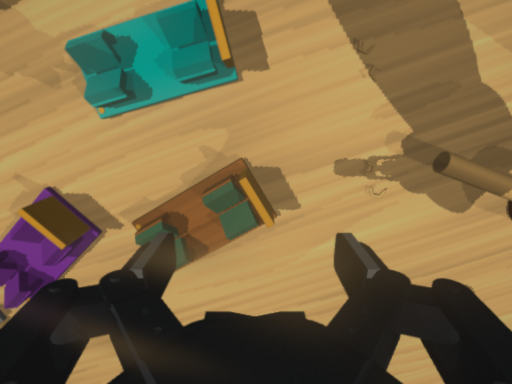

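The wrist view shows the wooden cradle at (205,210), stop towards (257,200), partly behind the fingers. I'll shift so it is clear.

move_arm(moves=[[1,[-0.033,-0.02,0.01],[0,0,0]],[1,[-0.033,-0.02,0.01],[0,0,0]],[1,[-0.033,-0.02,0.01],[0,0,0]],[1,[0,0,0],[0,0,-0.125]],[1,[0,0,0],[0,0,-0.125]],[1,[0,0,0],[0,0,-0.125]],[1,[0,0,0],[0,0,0]],[1,[0,0,0],[0,0,0]],[1,[0,0,0],[0,0,0]],[1,[0,0,0],[0,0,0]]])

```text
time: 1.82
eef_pos: [0.5042, 0.2483, 0.2013]
tcp_rot: [-0.021, 1.0, 0.0, -0.0]
contact_force: [0.3, 0.7, -0.2]
opening: 1.002
finger_force: 0.0
```

```bash
python3 - <<'E'
from h import *
s=get_state();im=read_camera('wrist')[:,:,::-1];cv2.imwrite('pics/w2.png',im)
np.save('s2.npy',s,allow_pickle=True);print(s['eef_pos'],abs(s['dq']).max(),R.from_quat(s['tcp_rot']).as_matrix()[:,0])
hsv=cv2.cvtColor(np.ascontiguousarray(im),cv2.COLOR_BGR2HSV)
c=cam('wrist',s)
for nm,lo,hi,z in(('green',(50,60,25),(83,255,160),.041),('brass',(15,150,90),(28,255,255),.068)):
    m=cv2.inRange(hsv,lo,hi);m=cv2.morphologyEx(m,cv2.MORPH_OPEN,np.ones((3,3)))
    n,l,st,ce=cv2.connectedComponentsWithStats(m)
    for i in range(1,n):
        if st[i,4]>150: print(nm,st[i],ce[i].round(1),ray2plane(c,[ce[i]],z)[0].round(4))
E
```

```text
[0.50423406 0.24834131 0.20129564] 0.011041043671807818 [-9.99143144e-01 -4.13880591e-02  7.45737909e-05]
green [ 263  119   41   31 1028] [283.3 133.8] [0.4549 0.279  0.041 ]
green [165 134  45  29 661] [191.6 147.2] [0.4739 0.1769 0.041 ]
green [ 267  150   42   31 1055] [287.6 165.3] [0.4901 0.2865 0.041 ]
green [176 163  37  30 928] [194.7 178.1] [0.5097 0.1797 0.041 ]
brass [ 37  44  44  72 757] [58.4 79.3] [0.4087 0.0532 0.068 ]
brass [ 308  114   27   70 1406] [321.6 149. ] [0.4666 0.3165 0.068 ]
brass [219 179  15  18 179] [225.1 187.1] [0.5114 0.218  0.068 ]
```

View pics/w2.png

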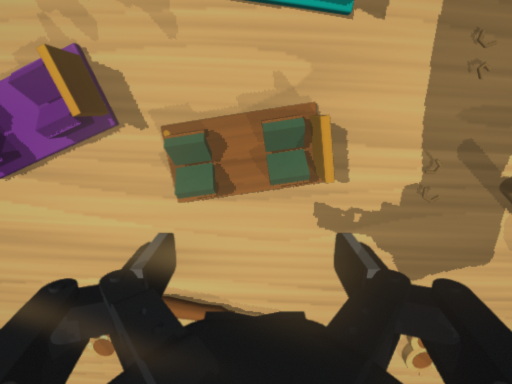

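Cradle is clear now: board corners near (163,127), (316,103), (180,201), green faces at (283,134), (288,165), (192,147), (195,178), brass stop at (326,149). Fit its outline.

```bash
python3 - <<'E'
from h import *
im=cv2.imread('pics/w2.png');s=np.load('s2.npy',allow_pickle=True).item();c=cam('wrist',s)
hsv=cv2.cvtColor(im,cv2.COLOR_BGR2HSV)
print(hsv[125,235],hsv[165,240],hsv[190,225],hsv[110,230-30],hsv[140,215], 'table',hsv[100,220],hsv[215,240])
roi=np.zeros(im.shape[:2],'u1');roi[95:208,155:345]=255
g=cv2.inRange(hsv,(50,60,25),(83,255,160))
w=cv2.inRange(hsv,(0,90,40),(14,255,150))
b=cv2.inRange(hsv,(15,150,90),(28,255,255))
k=np.ones((3,3))
m=cv2.morphologyEx((g|w)&roi,cv2.MORPH_CLOSE,np.ones((7,7)));m=cv2.morphologyEx(m,cv2.MORPH_OPEN,k)
ct=max(cv2.findContours(m,0,1)[0],key=cv2.contourArea)
q=cv2.boxPoints(cv2.minAreaRect(ct));P=ray2plane(c,q,.012);print(q.round(1).tolist(),P.round(4).tolist(),np.linalg.norm(np.diff(P,axis=0),axis=1))
print('poly',cv2.approxPolyDP(cv2.convexHull(ct),4,True).reshape(-1,2).tolist())
b=cv2.morphologyEx(b&roi,cv2.MORPH_OPEN,k);b[:,:300]=0
q=cv2.boxPoints(cv2.minAreaRect(max(cv2.findContours(b,0,1)[0],key=cv2.contourArea)));P=ray2plane(c,q,.068);print('brass',q.round(1).tolist(),P.round(4).tolist(),np.linalg.norm(np.diff(P,axis=0),axis=1))
G=[ray2plane(c,[p],.041)[0] for p in((283.3,133.8),(191.6,147.2),(287.6,165.3),(194.7,178.1))]
ctr=np.mean(G,0);d=(G[0]+G[2]-G[1]-G[3])/2;print('green ctr',ctr,'len',np.linalg.norm(d),'yaw',np.arctan2(d[1],d[0]))
E
```

```text
[ 14 168 132] [ 14 170 135] [ 15 152  99] [ 18 133 196] [ 15 158  95] table [ 18 131 200] [ 18 132 201]
[[161.8000030517578, 125.19999694824219], [314.70001220703125, 101.9000015258789], [326.6000061035156, 180.1999969482422], [173.6999969482422, 203.39999389648438]] [[0.4526, 0.1347, 0.012], [0.4183, 0.3167, 0.012], [0.5126, 0.3416, 0.012], [0.5522, 0.1452, 0.012]] [0.18521334 0.09757115 0.20027582]
poly [[315, 104], [308, 183], [187, 200], [176, 192], [165, 146], [173, 125]]
brass [[307.8999938964844, 114.0], [333.0, 113.5999984741211], [334.1000061035156, 182.60000610351562], [309.0, 183.0]] [[0.4326, 0.2992, 0.068], [0.4311, 0.3242, 0.068], [0.5017, 0.3338, 0.068], [0.5032, 0.307, 0.068]] [0.02503294 0.07121598 0.02680819]
green ctr [0.48214423 0.23053745 0.041     ] len 0.10613913569370506 yaw 1.7532644736504153
```

```bash
python3 - <<'E'
from h import *
im=cv2.imread('pics/w2.png')[95:210,155:345];cv2.imwrite('pics/w2c.png',cv2.resize(im,None,fx=4,fy=4,interpolation=cv2.INTER_CUBIC))
E
```

```text
(no output)
```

View pics/w2c.png

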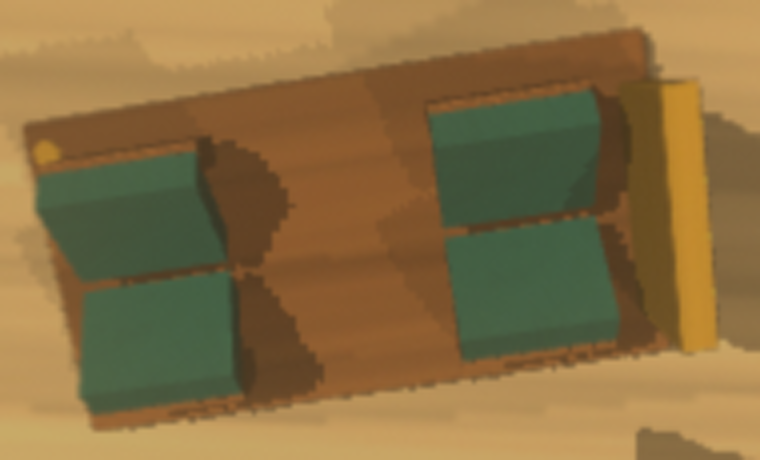

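The crop shows the inner top edge of the stop from crop (664,82) to (683,348), V ridges at (38,208)-(198,183), (433,152)-(597,120), (460,345)-(618,318), and the board's left end corners (24,124), (93,430).

```bash
python3 - <<'E'
from h import *
s=np.load('s2.npy',allow_pickle=True).item();c=cam('wrist',s)
f=lambda p,z:ray2plane(c,np.array(p)/4+[155,95],z)[:,:2]
st=f([(664,82),(683,348)],.068);bl=f([(24,124),(93,430)],.012);br=f([(642,30)],.012)
rl=f([(38,208),(433,152),(597,120)],.051);rr=f([(460,345),(618,318)],.051)
gv=f([(83,286),(600,213)],.024)
print('stop',st,np.linalg.norm(st[1]-st[0]));print('board',bl,np.linalg.norm(bl[1]-bl[0]),br,np.linalg.norm(br-bl[0]))
print('groove',gv);d=gv[1]-gv[0];print('yaws',np.arctan2(d[1],d[0]),np.arctan2(*(bl[1]-bl[0])[::-1])+np.pi/2,np.arctan2(*(st[1]-st[0])[::-1])+np.pi/2,np.arctan2(*(br[0]-bl[0])[::-1]))
print('ridge',rl,rr)
y=1.755;u=np.array([np.cos(y),np.sin(y)]);v=np.array([-u[1],u[0]])
print('seat x from stop',st@u-.09,'from board end',bl@u+.09,br@u-.1,'y: groove',gv@v,'stop',st.mean(0)@v,'board',bl.mean(0)@v,'ridges',rl@v-.0,rr@v)
E
```

```text
stop [[0.43343289 0.31237262]
 [0.50132847 0.3247886 ]] 0.06902148255723387
board [[0.45357953 0.13365394]
 [0.55063303 0.15122209]] 0.09863073174590595 [[0.41887097 0.31775188]] 0.18734123223771296
groove [[0.50032999 0.15327395]
 [0.4718734  0.30788061]]
yaws 1.7528170862020929 1.7498723464072286 1.7516666069561 1.7571421294762215
ridge [[0.47352286 0.14955582]
 [0.45427026 0.25637819]
 [0.44401128 0.29960794]] [[0.50726231 0.26665544]
 [0.49763728 0.31040314]]
seat x from stop [0.13769884 0.13746876] from board end [0.13831352 0.13780777] [0.13565432] y: groove [-0.51993985 -0.52028301] stop -0.5178261442835081 board -0.5197013328177362 ridges [-0.4929052  -0.4935443  -0.49137699] [-0.54752227 -0.54607306]
```

Consistent everywhere: seat ≈ (0.4855, 0.2306), yaw ≈ 1.753 rad. Now to the rack.

move_arm(moves=[[1,[0,-0.041,0],[0,0,0]],[1,[0,-0.041,0],[0,0,0]],[1,[0,-0.041,0],[0,0,0]],[1,[0,-0.041,0],[0,0,0]],[1,[0,-0.041,0],[0,0,0]],[1,[0,-0.041,0],[0,0,0]],[1,[0,-0.041,0],[0,0,0]],[1,[0,-0.041,0],[0,0,0]],[1,[0,-0.041,0],[0,0,0]],[1,[0,-0.041,0],[0,0,0]]])

```text
time: 2.7
eef_pos: [0.5217, -0.1637, 0.2017]
tcp_rot: [-0.021, 1.0, -0.0, 0.0]
contact_force: [1.1, 0.3, 0.6]
opening: 1.002
finger_force: 0.0
```

move_arm(moves=[[1,[0,-0.041,0],[0,0,0]],[1,[0,-0.041,0],[0,0,0]],[1,[0,-0.041,0],[0,0,0]],[1,[0,-0.041,0],[0,0,0]],[1,[0,-0.018,0],[0,0,0]],[1,[0,0,0],[0,0,0]],[1,[0,0,0],[0,0,0]],[1,[0,0,0],[0,0,0]],[1,[0,0,0],[0,0,0]],[1,[0,0,0],[0,0,0]]])

```text
time: 3.53
eef_pos: [0.5298, -0.3422, 0.2014]
tcp_rot: [-0.022, 1.0, 0.0, -0.0]
contact_force: [-0.3, 0.5, 0.6]
opening: 1.004
finger_force: 0.0
```

```bash
python3 - <<'E'
from h import *
s=get_state();im=read_camera('wrist')[:,:,::-1];cv2.imwrite('pics/w3.png',im)
np.save('s3.npy',s,allow_pickle=True);print(s['eef_pos'],abs(s['dq']).max(),R.from_quat(s['tcp_rot']).as_matrix()[:,0])
E
```

```text
[ 0.52982589 -0.34216826  0.20143314] 0.0052721043867494915 [-9.99038702e-01 -4.38368799e-02  1.24265304e-05]
```

View pics/w3.png

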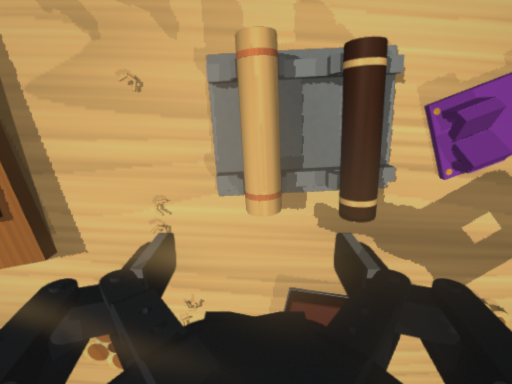

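The beech is at left: rings at (257,52) and (263,198), silhouette 237–277 and 246–281 there; the walnut is at right.

```bash
python3 - <<'E'
from h import *
s=np.load('s3.npy',allow_pickle=True).item();c=cam('wrist',s)
im=cv2.imread('pics/w3.png');hsv=cv2.cvtColor(im,cv2.COLOR_BGR2HSV)
m=cv2.inRange(hsv,(3,120,120),(13,255,235));m[:,:230]=0;m[:,285:]=0;m[220:]=0
n,l,st,ce=cv2.connectedComponentsWithStats(cv2.morphologyEx(m,cv2.MORPH_CLOSE,np.ones((3,3))))
px=[ce[i] for i in range(1,n) if st[i,4]>60];print([st[i] for i in range(1,n) if st[i,4]>60],px)
P=ray2plane(c,px,.08);A=ray2plane(c,[(257,52),(263.5,198)],.06)
d=P[0]-P[1];e=A[0]-A[1];print(P,np.linalg.norm(d),A,'yaw',np.arctan2(d[1],d[0]),np.arctan2(e[1],e[0]))
ctr=np.r_[P[:,0].mean(),A[:,1].mean()];M=R.from_quat(s['tcp_rot']).as_matrix()
print('ctr',ctr,'tool shift',M.T@(np.r_[ctr,0]-s['eef_pos']),'toolx yaw',np.arctan2(M[1,0],M[0,0]))
E
```

```text
[array([236,  48,  39,  11, 268], dtype=int32), array([245, 192,  35,   9, 183], dtype=int32)] [array([254.62313433,  51.88059701]), array([262.17486339, 196.50819672])]
[[ 0.40629993 -0.34677283  0.08      ]
 [ 0.54211947 -0.33297318  0.08      ]] 0.13651878254804 [[ 0.40231274 -0.34462266  0.06      ]
 [ 0.55007304 -0.33051964  0.06      ]] yaw -3.0403372536964723 -3.046435654635989
ctr [ 0.4742097  -0.33757115] tool shift [0.0553587  0.00698633 0.20143537] toolx yaw -3.097741721550026
```

move_arm(moves=[[1,[0,0,0],[0,0,-0.055]],[1,[0.0275,0.005,0],[0,0,0]],[1,[0.0275,0.005,0],[0,0,0]],[1,[0,0,0.01],[0,0,0]],[1,[0,0,0.025],[0,0,0]],[1,[0,0,0.03],[0,0,0]],[1,[0,0,0.03],[0,0,0]],[1,[0,0,0.03],[0,0,0]],[1,[0,0,0.025],[0,0,0]],[1,[0,0,0.015],[0,0,0]]])

```text
time: 4.42
eef_pos: [0.4728, -0.3369, 0.0328]
tcp_rot: [-0.049, 0.999, 0.002, -0.001]
contact_force: [-0.7, 0.2, 0.3]
opening: 0.998
finger_force: 0.0
```

move_arm(moves=[[0.7,[0,0,0],[0,0,0]],[0.5,[0,0,0],[0,0,0]],[0.4,[0,0,0],[0,0,0]],[0.3,[0,0,0],[0,0,0]],[0.2,[0,0,0],[0,0,0]],[0.1,[0,0,0],[0,0,0]],[0,[0,0,0],[0,0,0]],[0,[0,0,0],[0,0,0]],[0,[0,0,0],[0,0,0]],[0,[0,0,0],[0,0,0]]], grip_force=50)

```text
time: 5.25
eef_pos: [0.475, -0.3392, 0.0386]
tcp_rot: [-0.048, 0.999, -0.0, 0.001]
contact_force: [-0.1, 5.0, 6.1]
opening: 0.453
finger_force: 50.3
```

```bash
python3 - <<'E'
from h import *
s=get_state();print(s);im=read_camera('wrist')[:,:,::-1];cv2.imwrite('pics/w4.png',im)
M=R.from_quat(s['tcp_rot']).as_matrix();print(np.arctan2(M[1,0],M[0,0]))
E
```

```text
{'time': 5.25, 'qpos': array([-7.94376246e-01,  3.20178819e-01,  1.92339242e+00,  1.71438530e-03,
        8.95965462e-01, -2.46305538e+00]), 'dq': array([-0.0006164 , -0.00106386, -0.00051752, -0.00027405, -0.00143048,
       -0.00034076]), 'joint_efforts': array([ -2.00598255, -33.11109781, -22.73750067,  -0.57631865,
        -0.76767052,  -0.04048432]), 'eef_pos': array([ 0.47503986, -0.33917831,  0.03861763]), 'tcp_rot': array([-4.83876077e-02,  9.98827880e-01, -3.22298426e-04,  1.18387587e-03]), 'contact_force': array([-0.13073902,  4.96542888,  6.11404125]), 'wrist_torque': array([ 0.72047659,  0.0528526 , -0.00726247]), 'finger_force': 50.31663000583649, 'opening': 0.4531894819786305}
-3.0447786761128977
```

View pics/w4.png

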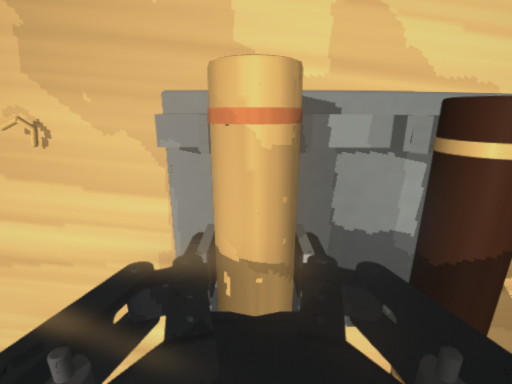

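Gripped (opening 0.453 ≈ 39 mm); the ring at (256,116) tells where along the blank I hold it. Lift, and work that out.

move_arm(moves=[[0,[0,0,-0.01],[0,0,0]],[0,[0,0,-0.015],[0,0,0]],[0,[0,0,-0.02],[0,0,0]],[0,[0,0,-0.03],[0,0,0]],[0,[0,0,-0.03],[0,0,0]],[0,[0,0,-0.03],[0,0,0]],[0,[0,0,-0.02],[0,0,0]],[0,[0,0,0],[0,0,0]],[0,[0,0,0],[0,0,0]],[0,[0,0,0],[0,0,0]]])

```text
time: 6.13
eef_pos: [0.473, -0.3385, 0.1896]
tcp_rot: [-0.049, 0.999, 0.001, -0.001]
contact_force: [-0.1, -0.0, -2.3]
opening: 0.453
finger_force: 50.6
```

```bash
python3 - <<'E'
from h import *
p=camera_params('wrist');K=np.array([[p['fx'],0,p['cx']],[0,p['fy'],p['cy']],[0,0,1]]);T=p['tool_from_camera'];c=(K,p['k1'],T[:3,:3],T[:3,3])
def meas(f):
    im=cv2.imread(f);hsv=cv2.cvtColor(im,cv2.COLOR_BGR2HSV)
    m=cv2.inRange(hsv,(3,120,110),(13,255,255))
    m[:,:205]=0;m[:,305:]=0;m[170:]=0
    n,l,st,ce=cv2.connectedComponentsWithStats(m);i=1+st[1:,4].argmax()
    print(f,st[i],ce[i]); 
    ys=[np.median(np.where(l[:,x]==i)[0]) for x in(215,256,297)];print(ys)
    for zt in(-.04,-.043): print(zt,'ring mid tool',ray2plane(c,[(256,ys[1])],zt))
meas('pics/w4.png')
s=get_state();M=R.from_quat(s['tcp_rot']).as_matrix();print(s['eef_pos'],np.arctan2(M[1,0],M[0,0]),s['contact_force'],s['opening'])
im=read_camera('wrist')[:,:,::-1];cv2.imwrite('pics/w5.png',im);meas('pics/w5.png')
E
```

```text
pics/w4.png [ 208  108   94   16 1462] [253.68536252 115.38645691]
[np.float64(115.0), np.float64(115.5), np.float64(115.0)]
-0.04 ring mid tool [[ 0.06969755  0.00120618 -0.04      ]]
-0.043 ring mid tool [[ 0.06972898  0.00118846 -0.043     ]]
[ 0.47297726 -0.33850349  0.18963831] -3.0444527533504644 [-0.1166362  -0.02109789 -2.33781234] 0.4525706660400238
pics/w5.png [ 208  107   94   17 1453] [253.5615967  115.33723331]
[np.float64(115.0), np.float64(115.5), np.float64(114.0)]
-0.04 ring mid tool [[ 0.06969755  0.00120618 -0.04      ]]
-0.043 ring mid tool [[ 0.06972898  0.00118846 -0.043     ]]
```

Held at its middle (ring 70 mm ahead of the TCP), axis 21 mm behind the TCP. Carry it over the cradle.

move_arm(moves=[[0,[-0.005,0.04,0],[0,0,0]],[0,[-0.005,0.04,0],[0,0,0]],[0,[-0.005,0.04,0],[0,0,0]],[0,[-0.005,0.04,0],[0,0,0]],[0,[-0.005,0.04,0],[0,0,0]],[0,[-0.005,0.04,0],[0,0,0]],[0,[-0.005,0.04,0],[0,0,0]],[0,[-0.005,0.04,0],[0,0,0]],[0,[-0.005,0.04,0],[0,0,0]],[0,[-0.005,0.04,0],[0,0,0]]])

```text
time: 7.02
eef_pos: [0.4831, 0.0658, 0.189]
tcp_rot: [-0.048, 0.999, 0.0, -0.002]
contact_force: [1.5, -0.5, -2.3]
opening: 0.451
finger_force: 50.8
```

move_arm(moves=[[0,[-0.005,0.04,0],[0,0,0]],[0,[-0.005,0.04,0],[0,0,0]],[0,[-0.005,0.04,0],[0,0,0]],[0,[-0.003,0.04,0],[0,0,0]],[0,[0,0,0],[0,0,0.123]],[0,[0,0,0],[0,0,0.124]],[0,[0,0,0],[0,0,0.124]],[0,[0,0,0],[0,0,0.124]],[0,[0,0,0],[0,0,0.124]],[0,[0,0,0],[0,0,0.124]]])

```text
time: 7.85
eef_pos: [0.4858, 0.2246, 0.1885]
tcp_rot: [0.32, 0.947, -0.001, -0.002]
contact_force: [-0.9, -1.1, -1.8]
opening: 0.45
finger_force: 51.1
```

move_arm(moves=[[0,[0,0,0],[0,0,0.124]],[0,[0,0,0],[0,0,0.124]],[0,[0,0,0],[0,0,0.124]],[0,[0,0,0],[0,0,0.124]],[0,[0,0,0],[0,0,0.124]],[0,[0,0,0],[0,0,0.123]],[0,[0,0,0],[0,0,0]],[0,[0,0,0],[0,0,0]],[0,[0,0,0],[0,0,0]],[0,[0,0,0],[0,0,0]]])

```text
time: 8.68
eef_pos: [0.4868, 0.2247, 0.1906]
tcp_rot: [0.639, 0.769, -0.001, -0.0]
contact_force: [-0.3, -0.1, -2.0]
opening: 0.454
finger_force: 51.1
```

```bash
cat > rel.py <<'E'
from h import *
def rel(seat=(.4855,.2306),y=1.753):
    s=get_state();M=R.from_quat(s['tcp_rot']).as_matrix();yaw=np.arctan2(M[1,0],M[0,0])
    d=s['eef_pos'][:2]-seat;u=np.array([np.cos(y),np.sin(y)]);v=np.array([-u[1],u[0]])
    print('t',s['time'],'in seat frame x %.4f y %.4f'%(d@u,d@v),'z',s['eef_pos'][2],'yaw err',yaw-y,'tilt',M[2,:2])
    f=s['contact_force'];print('force u %.1f v %.1f z %.1f'%(f[:2]@u,f[:2]@v,f[2]),'torque tool',M.T@s['wrist_torque'],'open',s['opening'],s['finger_force'])
    return s
E
python3 - <<'E'
from rel import *
rel();im=read_camera('wrist')[:,:,::-1];cv2.imwrite('pics/w6.png',im)
E
```

```text
t 8.6833 in seat frame x -0.0060 y -0.0003 z 0.19055810161051848 yaw err 0.001595674372416811 tilt [-0.00010191 -0.00130426]
force u -0.0 v 0.3 z -2.0 torque tool [-0.00604592  0.00341908  0.06396851] open 0.4541135339495499 51.10735595226288
```

View pics/w6.png

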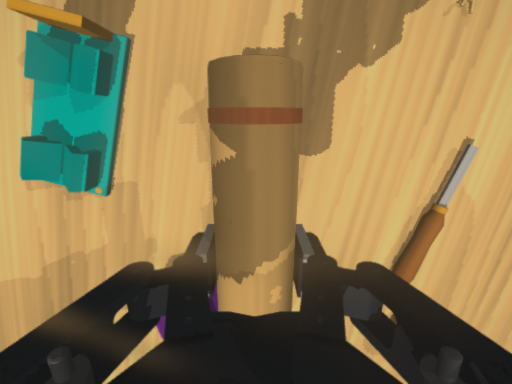

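The blank covers the cradle below, as it should at this height. The numbers put it 6 mm short of the stop, aligned. Go down slowly with a 3 mm shift.

move_arm(moves=[[0,[0.003,0,0.01],[0,0,0]],[0,[0,0,0.02],[0,0,0]],[0,[0,0,0.025],[0,0,0]],[0,[0,0,0.025],[0,0,0]],[0,[0,0,0.02],[0,0,0]],[0,[0,0,0.02],[0,0,0]],[0,[0,0,0.01],[0,0,0]],[0,[0,0,0.005],[0,0,0]],[0,[0,0,0],[0,0,0]],[0,[0,0,0],[0,0,0]]])

```text
time: 9.57
eef_pos: [0.4873, 0.228, 0.057]
tcp_rot: [0.64, 0.769, 0.001, 0.0]
contact_force: [1.0, -0.1, -1.3]
opening: 0.45
finger_force: 51.1
```

```bash
python3 - <<'E'
from rel import *
rel();im=read_camera('side')[:,:,::-1];cv2.imwrite('pics/s2.png',cv2.resize(im[100:250,110:290],None,fx=4,fy=4,interpolation=2))
E
```

```text
t 9.5667 in seat frame x -0.0028 y -0.0013 z 0.056998667340869585 yaw err 9.236163188708346e-06 tilt [0.00013112 0.00124375]
force u -0.3 v -1.0 z -1.3 torque tool [-0.02495072  0.00633484  0.00983862] open 0.4501632754257753 51.12491726875305
```

View pics/s2.png

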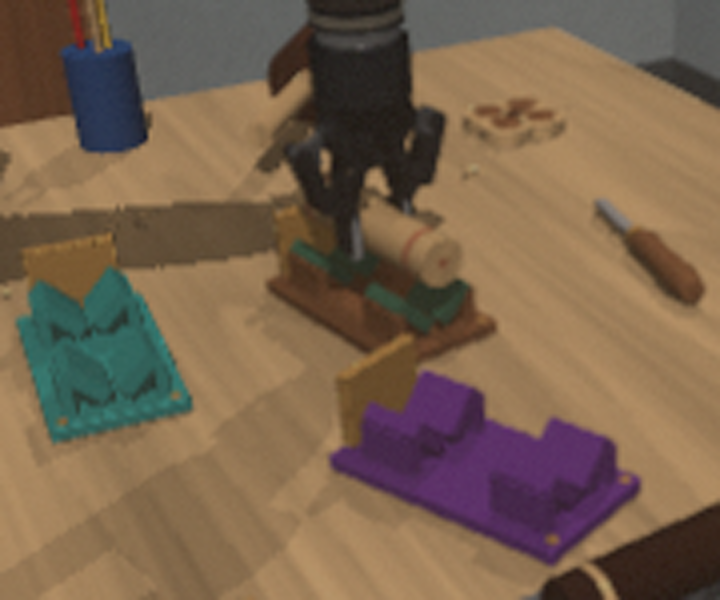

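The side view shows the blank level over the wooden cradle's V, its far end by the stop at (300,225), nothing touched. Continue slowly.

move_arm(moves=[[0,[0,0,0.004],[0,0,0]],[0,[0,0,0.004],[0,0,0]],[0,[0,0,0.004],[0,0,0]],[0,[0,0,0.003],[0,0,0]],[0,[0,0,0.003],[0,0,0]],[0,[0,0,0.002],[0,0,0]],[0,[0,0,0.001],[0,0,0]],[0,[0,0,0.001],[0,0,0]],[0,[0,0,0.001],[0,0,0]],[0,[0,0,0],[0,0,0]]])

```text
time: 10.45
eef_pos: [0.4866, 0.2278, 0.0332]
tcp_rot: [0.64, 0.768, -0.0, -0.0]
contact_force: [-0.7, 1.0, -1.6]
opening: 0.452
finger_force: 51.1
```

```bash
python3 -c "
from rel import *
rel()"
```

```text
t 10.45 in seat frame x -0.0030 y -0.0006 z 0.03319428400523778 yaw err -0.00021722284319536378 tilt [-1.38205345e-05 -1.67815154e-04]
force u 1.1 v 0.5 z -1.6 torque tool [0.01857633 0.02674828 0.04531924] open 0.4518955578009658 51.126447916030884
```

move_arm(moves=[[0,[0,0,0.001],[0,0,0]],[0,[0,0,0.001],[0,0,0]],[0,[0,0,0.001],[0,0,0]],[0,[0,0,0.001],[0,0,0]],[0,[0,0,0],[0,0,0]],[0,[0,0,0],[0,0,0]],[0,[0,0,0],[0,0,0]],[0,[0,0,0],[0,0,0]],[0,[0,0,0],[0,0,0]],[0,[0,0,0],[0,0,0]]])

```text
time: 11.28
eef_pos: [0.4869, 0.2278, 0.0312]
tcp_rot: [0.64, 0.769, -0.0, -0.0]
contact_force: [-5.4, -2.3, 8.8]
opening: 0.456
finger_force: 52.3
```

```bash
python3 -c "
from rel import *
rel()"
```

```text
t 11.2833 in seat frame x -0.0030 y -0.0008 z 0.031194514279664902 yaw err 0.00022918616839429085 tilt [-0.00032812 -0.00078833]
force u -1.2 v 5.7 z 8.8 torque tool [ 0.72925243 -0.08705156 -0.03198374] open 0.4561295580280537 52.27962791919708
```

In contact: 8.8 N down, with 5.7 N sideways. Ease it sideways (towards +v, tool −y) and press more.

move_arm(moves=[[0,[0,-0.001,0],[0,0,0]],[0,[0,-0.001,0],[0,0,0]],[0,[0,0,0.001],[0,0,0]],[0,[0,0,0.001],[0,0,0]],[0,[0,0,0],[0,0,0]],[0,[0,0,0],[0,0,0]],[0,[0,0,0],[0,0,0]],[0,[0,0,0],[0,0,0]],[0,[0,0,0],[0,0,0]],[0,[0,0,0],[0,0,0]]])

```text
time: 12.12
eef_pos: [0.4867, 0.2279, 0.0309]
tcp_rot: [0.639, 0.769, 0.001, 0.001]
contact_force: [-5.3, -1.7, 16.7]
opening: 0.455
finger_force: 53.0
```

```bash
python3 -c "
from rel import *
rel()"
```

```text
t 12.1167 in seat frame x -0.0029 y -0.0007 z 0.030902026154559177 yaw err 0.001233854852259908 tilt [-0.00045075  0.00309914]
force u -0.7 v 5.5 z 16.7 torque tool [ 0.75912688 -0.12495003 -0.2801452 ] open 0.454754440512511 52.98057317733765
```

move_arm(moves=[[0,[0,-0.001,0],[0,0,0]],[0,[0,-0.001,0],[0,0,0]],[0,[0,-0.001,0],[0,0,0]],[0,[0,0,0],[0,0,0]],[0,[0,0,0],[0,0,0]],[0,[0,0,0],[0,0,0]],[0,[0,0,0],[0,0,0]],[0,[0,0,0],[0,0,0]],[0,[0,0,0],[0,0,0]],[0,[0,0,0],[0,0,0]]])

```text
time: 12.95
eef_pos: [0.4864, 0.2279, 0.0307]
tcp_rot: [0.639, 0.769, 0.004, 0.004]
contact_force: [2.7, 0.9, 7.4]
opening: 0.454
finger_force: 52.0
```

```bash
python3 -c "
from rel import *
rel()"
```

```text
t 12.95 in seat frame x -0.0028 y -0.0004 z 0.03072901447061442 yaw err 0.0020371168983843724 tilt [-3.13936475e-05  1.12683542e-02]
force u 0.4 v -2.8 z 7.4 torque tool [-0.56002439  0.03048807 -0.36820303] open 0.4537742114744323 51.993024945259094
```

The side force has reversed with hardly any motion, so it is settled in the V between both faces. Balance it and press to 15 N.

move_arm(moves=[[0,[0,0.001,0],[0,0,0]],[0,[0,0,0.001],[0,0,0]],[0,[0,0,0.001],[0,0,0]],[0,[0,0,0],[0,0,0]],[0,[0,0,0],[0,0,0]],[0,[0,0,0],[0,0,0]],[0,[0,0,0],[0,0,0]],[0,[0,0,0],[0,0,0]],[0,[0,0,0],[0,0,0]],[0,[0,0,0],[0,0,0]]])

```text
time: 13.78
eef_pos: [0.4865, 0.2279, 0.0306]
tcp_rot: [0.639, 0.769, 0.002, 0.002]
contact_force: [-5.7, -0.9, 21.5]
opening: 0.456
finger_force: 53.5
```

```bash
python3 -c "
from rel import *
rel()"
```

```text
t 13.7833 in seat frame x -0.0028 y -0.0005 z 0.030626705221392426 yaw err 0.002448600859178196 tilt [-0.00061581  0.00696568]
force u 0.2 v 5.8 z 21.5 torque tool [ 0.73904022 -0.10049889 -0.38427011] open 0.4561560198152681 53.451383113861084
```

move_arm(moves=[[0,[0,-0.0005,-0.0005],[0,0,0]],[0,[0,0,0],[0,0,0]],[0,[0,0,0],[0,0,0]],[0,[0,0,0],[0,0,0]],[0,[0,0,0],[0,0,0]],[0,[0,0,0],[0,0,0]],[0,[0,0,0],[0,0,0]],[0,[0,0,0],[0,0,0]],[0,[0,0,0],[0,0,0]],[0,[0,0,0],[0,0,0]]])

```text
time: 14.62
eef_pos: [0.4865, 0.2279, 0.0307]
tcp_rot: [0.639, 0.769, 0.003, 0.003]
contact_force: [-2.3, -0.3, 16.8]
opening: 0.452
finger_force: 52.9
```

```bash
python3 - <<'E'
from rel import *
rel();im=read_camera('side')[:,:,::-1];a=im[140:200,165:245]
b=read_camera('top')[:,:,::-1][150:240,100:220]
cv2.imwrite('pics/s3.png',np.hstack([cv2.resize(a,(400,300),interpolation=2),cv2.resize(b,(400,300),interpolation=2)]));rel()
E
```

```text
t 14.6167 in seat frame x -0.0028 y -0.0005 z 0.0306588097461979 yaw err 0.0023577132000671686 tilt [-0.00044876  0.00874344]
force u 0.1 v 2.3 z 16.8 torque tool [ 0.21215198 -0.10880808 -0.38380228] open 0.45247092194257194 52.94091761112213
t 14.7167 in seat frame x -0.0028 y -0.0005 z 0.030667309157769995 yaw err 0.0023182488301098925 tilt [-0.00044633  0.00881884]
force u -0.9 v 2.1 z 17.6 torque tool [ 0.3046201  -0.07391734 -0.42717807] open 0.4540619227929596 52.93995559215546
```

View pics/s3.png

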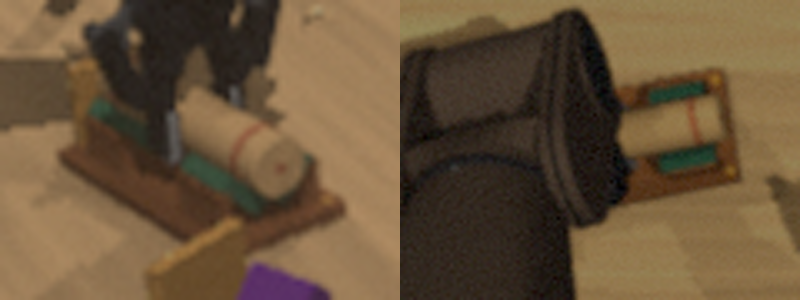

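It sits in the V with both green faces flanking it, fingers in the gap. Check the stop gap from the free-end ring, (692,120) in the crop.

```bash
python3 - <<'E'
from h import *
import glob
c=cam('top');y=1.753;u=np.array([np.cos(y),np.sin(y)])
f=lambda p,z:(ray2plane(c,[((p[0]-400)*120/400+100-.35,p[1]*90/300+150-.35)],z)[0,:2]-[.4855,.2306])@u
print('ring x (exp -73)',f((692,120),.072),'end top (exp -93)',f((718,120),.072),f((718,120),.055),'board end (exp -90)',f((724,68),.012),f((740,180),.012))
# same ring from side camera, crop px (240,143)->full
cs=cam('side');p=(240*80/400+165-.4,143*60/300+140-.4)
print('side ring',(ray2plane(cs,[p],.07)[0,:2]-[.4855,.2306])@u)
E
```

```text
ring x (exp -73) -0.07202542834991853 end top (exp -93) -0.09266578392725765 -0.08964106242262117 board end (exp -90) -0.0940954586493329 -0.09237226017784231
side ring -0.08273011381631451
```

The ring and end agree with a gap of about 0–3 mm; loads are balanced (17 N down, 2 N sideways). Hand in.

```bash
python3 -c "
from rel import *
rel();print(sign_off())"
```

```text
t 14.7167 in seat frame x -0.0028 y -0.0005 z 0.030667309157769995 yaw err 0.0023182488301098925 tilt [-0.00044633  0.00881884]
force u -0.9 v 2.1 z 17.6 torque tool [ 0.3046201  -0.07391734 -0.42717807] open 0.4540619227929596 52.93995559215546
the job is handed in; nothing more can be done
None
```

I laid the beech blank square in the wooden V-cradle, about 0–3 mm from the brass stop, and handed the job in at 14.7 s with the fingers still pressing it down at about 17 N; sign-off gave no verdict.

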